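Scrub the sample cups after the microscope class

TASK

Wash up the sample cups that are on the bench: take the long brush from its blue stand, dip its head to the bottom of the steel beaker, then scrub each cup inside with the brush, down to the bottom, up to the mouth and down to the bottom again, going from cleanest to dirtiest (green, then yellow, then red; one may be missing). Leave every cup standing upright, wholly on the grey drying mat, and the brush head-down in its stand again. Leave the oil bottle, the slide box and the petri dish where they are.

Things in the scene. Friction and masses are not known exactly. Their poses are not given: they have to be found in the camera images.
- brush: long bottle brush, standing upright with its head down in the blue stand: 230 mm long, round about its z axis. Origin at the centre of the flat foot of the bristle head (the lower tip); z runs up to the handle's end. Orange bristle head 30 mm diameter, z 0 to 66 mm (stiff); steel stem 8 mm diameter, z 66 to 130 mm; black round handle 20 mm diameter, z 130 to 230 mm. 90 g
- stand: fixed blue brush stand, a tube open at the top on a thin 90 mm square foot plate: outer diameter 50 mm, inner diameter 40 mm, 80 mm high, inner floor 6 mm above the bench. Origin at the centre of its underside, z up
- beaker: fixed steel beaker, open at the top: outer diameter 76 mm, inner diameter 70 mm, 60 mm high, inner floor 4 mm above the bench. Origin at the centre of its underside, z up
- mat: fixed flat grey ribbed drying mat, 130 mm along its x, 300 mm along its y, 4 mm thick. Origin at the centre of its underside, z up
- cup_green: Green plastic sample cup, open at the top, standing upright on the bench: outer diameter 52 mm at the foot and 58 mm at the rim, 80 mm high, wall 3 mm, floor 4 mm thick, 70 g. May be absent. Origin at the centre of its underside, z up through the mouth
- cup_yellow: Yellow plastic sample cup, open at the top, standing upright on the bench: outer diameter 52 mm at the foot and 58 mm at the rim, 80 mm high, wall 3 mm, floor 4 mm thick, 70 g. May be absent. Origin at the centre of its underside, z up through the mouth
- cup_red: Red plastic sample cup, open at the top, standing upright on the bench: outer diameter 52 mm at the foot and 58 mm at the rim, 80 mm high, wall 3 mm, floor 4 mm thick, 70 g. May be absent. Origin at the centre of its underside, z up through the mouth
- oil_bottle: bystander: amber bottle with black cap, 36 mm diameter, 80 mm high. Origin at the centre of its underside
- slide_box: bystander: black box 90 x 170 x 35 mm (x, y, z). Origin at the centre of its underside
- petri_dish: bystander: clear flat round dish, 94 mm diameter, 15 mm high. Origin at the centre of its underside
Not all that is in view belongs to the job. There is more than one size of the beaker; the one meant has the size given above.

How it is judged:
By the outcome, as a careful person would: the job done as asked, in the order asked, and still so for the second after the job is handed in, with the robot touching nothing.
Of cup_green, cup_yellow, cup_red only 2 to 3 are there at a start; the rules pass over those that are not, and their reading is None.
At some moment in a run one of cup_green, cup_yellow, cup_red may be knocked a few centimetres aside while the robot is not near it.
It also fails if it takes over 210 s, if anything falls off the work surface, if the arm or the gripper's body presses on something with over 40 N, if the wrist force passes 120 N, or if a joint passes its speed limit or range.

ROBOT

A 7-joint arm with a two-finger parallel gripper is mounted at the origin on the work surface. World frame = base frame: x ahead of the robot, y to its left, z up, the work surface at z = 0. Lengths are in m, angles in rad, forces in N, time in s.
With the tool pointing down it reaches from about 0.425 to 0.925 m from the base axis. Payload 6.8 kg.
Tool frame: the origin (TCP) lies at the very end of the fingers, on their centre line; the grasp point (between the pads) lies 19 mm behind it (grip_point_offset is the distance from the TCP to the grasp point, in m); z points along the fingers, y is the line along which they close (so a half turn about z gives the same grasp; the last joint's range is limited). The gripper opens to 85 mm and grips with 20 to 120 N. Pads are 22 mm wide; open, the fingers measure 114 mm over their backs; the gripper's body (76 mm by 85 mm) begins 54 mm behind the grasp point. The pads swing forward as they close: fully open they stand 13 mm farther back than shut.
Start: joints at [1.008, 0.477, 0.022, 1.555, -0.011, 1.109, -0.083], TCP at [0.297, -0.606, 0.231] pointing down, gripper open.
Joint ranges: [-2.96, 2.96], [-0.34, 2.1], [-1.41, 1.46], [0.24, 2.44], [-1.37, 4.51], [0.17, 1.92], [-2.96, 2.96]. Speed limits (rad/s): [2.39, 2.39, 3.14, 3.14, 3.14, 3.14, 3.14].

INTERFACE

Orientations are given as a unit quaternion [w, x, y, z].
In Python, from station import * gives the robot as it stands.
- The arm moves only by the tool carry_out, never from a script. Its argument "rows" is text: rows parted by semicolons, each of 4 numbers parted by spaces: the shift along the world's x, y, z in mm, then the turn about the world's z in degrees. In form: dx dy dz yaw; .... A call has 1 to 10 rows; each row shifts and turns the commanded pose from where the row before left it; what a row does not reach is not made up. A row lasts 1/8 s, in which the tool goes at most 62.5 mm and 10.7 degrees, less where a joint would pass 70% of its speed; a pose out of reach is approached as far as the arm can. A call is refused whole if a number of a shift passes 62.5 or a number of a turn 10.7, either way. A call with a gripper value outside its range is refused whole. "claw" is the finger opening in mm, from 0 to 85.4, set as the call begins (left out, the last holds). The fingers move at their own pace and stop on an object; "force" is the grip in N (left out, the last holds). Time passes only in rows, so rows that do not move let the fingers close. It gives the time, the measured TCP pose, the force, the opening and the grip force at its end, in the units of the state.
- get_obs(): the state, without advancing time (a new reading comes with each control period).
- read_camera(name): name is "scene" or "top" or "wrist"; returns a dict with "img" (480x640x3 uint8, blue, green, red), "fov_y" (degrees; the focal length in pixels is half the picture's height over the tangent of half this angle, whatever the lens; pixels are square), "cx", "cy" (the principal point, pixels), "world_to_cam" (4x4, takes a point from world to camera coordinates). Camera axes: x right, y up, looking along -z (the intrinsics and any distortion apply to the point x, -y, -z); pixel columns grow to the right and rows downward; lengths in m; the calibration is good to about 2 mm. The wrist camera is an equidistant fisheye: a pixel r from the principal point sees the ray r / f radians off the axis. A picture is of the moment at which its call begins. There is no depth.
- hand_in(): hands the job in; it is judged then, once.
Trained networks look in the newest picture that a camera, given by its name, has taken for a name from the list of things; names that differ only in an ending like _2 or _b are one class to them, and where a whole thing is asked for, a point or a joint stands for the part that bears it (a point fixed in the world has none). Each returns a list of dicts, best first, with "confidence" (0 to 1); they miss things now and then, are a little off and sometimes report something else, mostly with a low value. They report only what shows in the picture. A call takes as long as a camera call. They do not tell look-alikes from the thing itself.
- recognise(camera, thing): "centre" ([column, row] in pixels, amid what is visible of it).
- outline_of(camera, thing): "pixels" (480x640 bool, what is visible of it) and "centre" ([column, row] in pixels, amid what is visible of it).
- place_of(camera, thing): "centre" ([column, row] in pixels: a listed point, or the origin of a listed thing).
The state is a dict: "t": time; "q": joint angles; "joint_vel": joint speeds; "joint_torque": joint torques, N m; "eef_pos": TCP position; "tool_rot": TCP orientation; "contact_force": force on the tool from outside, world axes, zero at the start; "torque": the same for the moment, N m; "gripper_width": opening from 0.0 (shut) to 1.0 (fully open); "grasp_force": force on a finger pad.
Only numpy, scipy, OpenCV 4.12 (cv2) and the standard library are available. Lean on these libraries where they do the work, as an engineer would, in place of code of your own. Each camera call takes 0.05 s, during which the arm holds its last target. There are 200 camera calls.

## Working session

There is one attempt and no reset: what is moved stays moved. The work goes in short steps, Python scripts to look and compute and a tool call to move; the robot and the scene stay as the last step left them, time stands still between calls to the robot, and variables do not carry over. Pictures are saved under pics/ and viewed, at most 14 in all, crops included, and the job is handed in when it is done.

Besides the shell and the picture viewer there is one more tool, called after "Emit:" by a JSON object that holds its "api" and its "payload". carry_out: Moves the arm, as the interface text tells. Its arguments: {"type":"object","properties":{"rows":{"type":"string"},"claw":{"type":"number"},"force":{"type":"number"}},"required":["rows"]}

```bash
mkdir -p pics; ls; cat > h.py <<'E'
from station import *
import numpy as np, cv2
def ray(c,uv):
    h=c["img"].shape[0]; f=h/2/np.tan(np.radians(c["fov_y"])/2)
    x=(uv[0]-c["cx"])/f; y=(uv[1]-c["cy"])/f
    if c.get("fish"):
        r=np.hypot(x,y); s=np.sin(r)/max(r,1e-9); d=np.array([x*s,-y*s,-np.cos(r)])
    else: d=np.array([x,-y,-1.])
    W=np.linalg.inv(c["world_to_cam"]); d=W[:3,:3]@d
    return W[:3,3], d/np.linalg.norm(d)
def cam(n):
    c=read_camera(n); c["fish"]=(n=="wrist"); return c
def at_z(c,uv,z):
    o,d=ray(c,uv); return o+d*(z-o[2])/d[2]
def proj(c,p):
    f=c["img"].shape[0]/2/np.tan(np.radians(c["fov_y"])/2)
    q=(c["world_to_cam"]@np.append(p,1))[:3]; q=np.array([q[0],-q[1],-q[2]])
    if c["fish"]:
        r=np.hypot(q[0],q[1]); t=np.arctan2(r,q[2]); k=t/max(r,1e-9)
    else: k=1/q[2]
    return np.array([c["cx"]+f*q[0]*k,c["cy"]+f*q[1]*k])
def tri(c1,u1,c2,u2):
    o1,d1=ray(c1,u1);o2,d2=ray(c2,u2)
    A=np.stack([d1,-d2],1);s=np.linalg.lstsq(A,o2-o1,rcond=None)[0]
    a=o1+d1*s[0];b=o2+d2*s[1]; return (a+b)/2,np.linalg.norm(a-b)
E
python3 - <<'E'
from h import *
np.set_printoptions(precision=4,suppress=True)
for n in("scene","top","wrist"):
    c=cam(n); cv2.imwrite(f"pics/{n}0.png",c["img"])
    W=np.linalg.inv(c["world_to_cam"]);print(n,c["fov_y"],W[:3,3],-W[:3,2],c["cx"],c["cy"])
    if n!="wrist":
        for t in("brush","stand","beaker","mat","cup_green","cup_yellow","cup_red","oil_bottle","slide_box","petri_dish"):
            r=place_of(n,t); print(t,[(np.round(x["centre"],1),round(x["confidence"],2),at_z(c,x["centre"],0)[:2]) for x in r[:3]])
print(get_obs())
E
```

```text
pics
scene 45.0112223110943 [1.2597 0.7717 0.9393] [-0.4718 -0.6    -0.6461] 317.39295820775425 228.06813814282035
brush []
stand [(array([404.4, 315.4]), 0.7, array([0.6037, 0.2399])), (array([254.7, 157.3]), 0.4, array([ 0.5221, -0.4658]))]
beaker [(array([451.5, 277.6]), 0.91, array([0.4384, 0.2241])), (array([487. , 311.8]), 0.64, array([0.4558, 0.3411]))]
mat [(array([301.5, 240.9]), 0.92, array([ 0.6343, -0.086 ]))]
cup_green [(array([391.1, 245.5]), 0.81, array([0.4721, 0.06  ]))]
cup_yellow []
cup_red [(array([363.7, 211.4]), 0.87, array([ 0.437 , -0.0802]))]
oil_bottle [(array([321.7, 335.8]), 0.87, array([0.7775, 0.1755]))]
slide_box [(array([254.6, 159.6]), 0.9, array([ 0.529 , -0.4558]))]
petri_dish [(array([220.5, 194.9]), 0.97, array([ 0.6954, -0.3682]))]
top 43.93966253308058 [ 0.4488 -0.0725  1.5227] [ 0.1032  0.009  -0.9946] 308.1361438867708 233.1157654829376
brush [(array([191.3, 233.3]), 0.62, array([0.6041, 0.2424]))]
stand [(array([190.7, 233.3]), 0.62, array([0.6041, 0.244 ])), (array([190.7, 238.9]), 0.36, array([0.5896, 0.2435]))]
beaker [(array([149.7, 291.1
[... 568 characters left out ...]
([426.3, 200.8]), 0.64, array([ 0.6929, -0.3633]))]
wrist 65.70646984690485 [ 0.3568 -0.5752  0.3729] [-0.2414 -0.118  -0.9632] 325.1215159227169 235.15688836066147
{'t': 1.15, 'q': array([ 1.0079,  0.477 ,  0.0224,  1.5554, -0.0115,  1.1093, -0.0831]), 'joint_vel': array([ 0.0011,  0.0002,  0.0001, -0.0001, -0.0007, -0.0004, -0.0017]), 'joint_torque': array([  0.0004, -59.6336,   1.6072, -28.155 ,   0.0126,   0.0017,
         0.    ]), 'eef_pos': array([ 0.2965, -0.6064,  0.2313]), 'tool_rot': array([ 0.    ,  0.9743,  0.2254, -0.    ]), 'contact_force': array([-0.5572, -0.1745,  0.0948]), 'torque': array([-0.072 , -0.0274,  0.0249]), 'grasp_force': 0.0, 'gripper_width': 1.0034546446544155}
```

View pics/scene0.png

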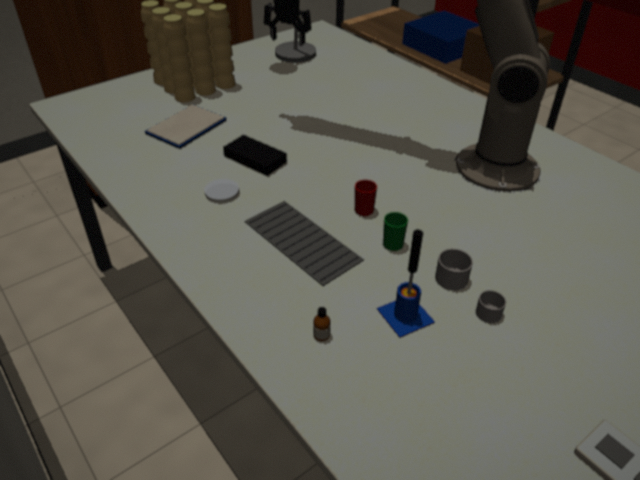

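View pics/top0.png

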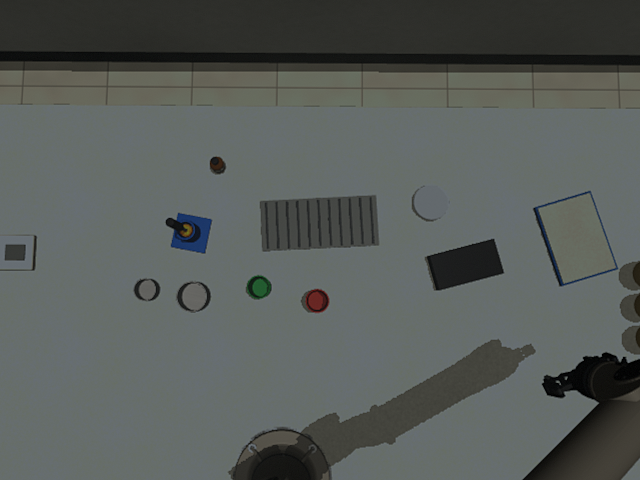

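The scene picture shows green (395,231) and red (365,197) cups, with no yellow one. The brush is in the blue stand at (408,302). Two beakers could be meant: a large one at scene (453,268) / top (194,296), and a small one at scene (490,306) / top (147,289). I'll decide by measured size, fitting models to the outlines in both views.

```bash
cat > fit.py <<'E'
from h import *
from scipy.optimize import least_squares
A=np.linspace(0,2*np.pi,48,endpoint=False)
def ringpts(x,y,z,r): return [np.array([x+r*np.cos(a),y+r*np.sin(a),z]) for a in A]
def hull(c,P):
    return cv2.convexHull(np.float32([proj(c,p) for p in P]))[:,0]
def boxof(h):  # extents along 8 directions
    D=[(np.cos(t),np.sin(t)) for t in np.arange(0,np.pi*2,np.pi/8)]
    return np.array([(h@np.array(d)).max() for d in D])
def bigm(m):
    n,l,s,_=cv2.connectedComponentsWithStats(m.astype(np.uint8)); 
    return l==1+np.argmax(s[1:,4])
def mhull(m):
    ys,xs=np.nonzero(m); 
    return np.float32(np.concatenate([np.c_[xs+a,ys+b] for a in(-.5,.5) for b in(-.5,.5)]))
def fitcyl(views,r0,r1,h,x0,free=("z",)):
    # views: list of (cam,mask); solves x,y,z,(h,scale)
    T=[(c,boxof(mhull(m))) for c,m in views]
    def res(p):
        x,y,z,k=p; P=ringpts(x,y,z,r0*k)+ringpts(x,y,z+h*k,r1*k)
        return np.concatenate([boxof(hull(c,P))-t for c,t in T])
    s=least_squares(res,[*x0,0,1],x_scale=[.01,.01,.01,.1],diff_step=1e-4,loss="soft_l1")
    return s.x,np.sqrt(np.mean(res(s.x)**2))
E
python3 - <<'E'
from fit import *
np.set_printoptions(precision=4,suppress=True)
C={}
M={}
for n in("scene","top"):
    C[n]=cam(n)
    for t in("stand","beaker","cup_green","cup_red","oil_bottle","mat","brush"):
        M[n,t]=[(o["pixels"],o["centre"],round(o["confidence"],2)) for o in outline_of(n,t)]
        print(n,t,[(np.round(c,0),f,m.sum()) for m,c,f in M[n,t]][:3])
def get(n,t,near):
    return min(M[n,t],key=lambda o:np.hypot(*(np.array(o[1])-near)))[0]
for t,a,b,r0,r1,h,x0 in[("beaker",(453,268),(194,296),.038,.038,.06,(.44,.227)),("beaker",(490,306),(147,289),.038,.038,.06,(.455,.344)),
  ("cup_green",(395,231),(259,287),.026,.029,.08,(.475,.06)),("cup_red",(365,197),(316,300),.026,.029,.08,(.44,-.085)),("oil_bottle",(321,325),(217,165),.018,.018,.08,(.77,.18))]:
    try: print(t,fitcyl([(C["scene"],bigm(get("scene",t,a))),(C["top"],bigm(get("top",t,b)))],r0,r1,h,x0))
    except Exception as e: print(t,e)
# mat
m=M["top","mat"]
if m:
    q=cv2.minAreaRect(mhull(bigm(m[0][0]))); P=np.array([at_z(C["top"],u,.004) for u in cv2.boxPoints(q)]); print("mat",P[:,:2],P.mean(0))
# black handle
for n,roi in(("scene",(395,225,425,330)),("top",(155,205,215,260))):
    x0,y0,x1,y1=roi; im=C[n]["img"][y0:y1,x0:x1]
    cv2.imwrite(f"pics/b_{n}.png",cv2.resize(im,None,fx=5,fy=5,interpolation=cv2.INTER_NEAREST))
a=cv2.imread("pics/b_scene.png");b=cv2.imread("pics/b_top.png")
H=max(a.shape[0],b.shape[0]);f=lambda i:cv2.copyMakeBorder(i,0,H-i.shape[0],0,10,0)
cv2.imwrite("pics/b.png",np.hstack([f(a),f(b)]))
E
```

```text
scene stand [(array([404., 313.]), 0.65, np.int64(1601))]
scene beaker [(array([452., 267.]), 0.81, np.int64(1301)), (array([489., 306.]), 0.74, np.int64(806))]
scene cup_green [(array([392., 229.]), 0.97, np.int64(873))]
scene cup_red [(array([366., 199.]), 0.57, np.int64(725))]
scene oil_bottle [(array([319., 325.]), 0.89, np.int64(512))]
scene mat [(array([305., 243.]), 0.88, np.int64(4554))]
scene brush [(array([413., 257.]), 0.65, np.int64(652))]
top stand [(array([194., 234.]), 0.68, np.int64(983))]
top beaker [(array([191., 294.]), 0.87, np.int64(828)), (array([146., 288.]), 0.68, np.int64(497))]
top cup_green [(array([257., 284.]), 0.91, np.int64(462)), (array([464., 264.]), 0.45, np.int64(2612))]
top cup_red [(array([317., 298.]), 0.86, np.int64(436)), (array([318., 223.]), 0.61, np.int64(5855))]
top oil_bottle [(array([218., 164.]), 0.61, np.int64(217))]
top mat []
top brush [(array([182., 230.]), 0.66, np.int64(276))]
beaker (array([ 0.4428,  0.2262, -0.    ,  1.0028]), np.float64(0.37096526262148694))
beaker (array([0.4585, 0.3459, 0.    , 0.7494]), np.float64(0.3798880345583905))
cup_green (array([ 0.4667,  0.0596, -0.0003,  1.0155]), np.float64(0.35153617636621665))
cup_red (array([ 0.4347, -0.0826, -0.0011,  0.9997]), np.float64(0.35635508549980405))
oil_bottle (array([ 0.7766,  0.173 , -0.0059,  0.9022]), np.float64(0.7932619075771388))
```

View pics/b.png

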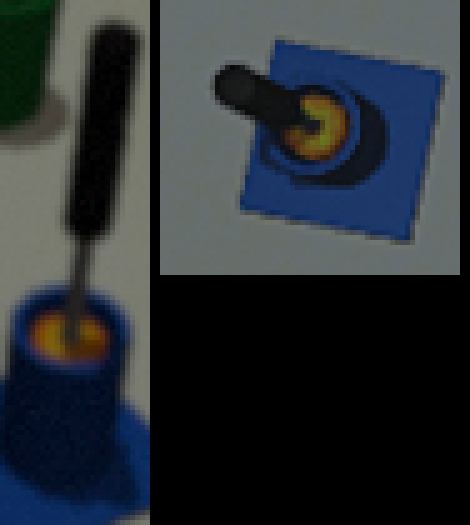

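The crop confirms the choice: the brush is black-handled with an orange head in the blue stand. The handle's top is at scene (418,231) / top (170,222), and its lower end at scene (412,271) / top (184,227). The large beaker fits the 76 mm size (scale 1.003, against 0.75 for the small one). Next I'll measure the brush axis, stand and mat.

```bash
cat > brush.py <<'E'
from fit import *
np.set_printoptions(precision=4,suppress=True)
def conn(m,seed):
    n,l=cv2.connectedComponents(m.astype(np.uint8)); return l==l[seed[1],seed[0]]
C={n:cam(n) for n in("scene","top")}
def crop(n,x0,y0,x1,y1):
    m=np.zeros((480,640),bool);m[y0:y1,x0:x1]=1;return m
dark={}
for n,r in(("scene",(395,225,430,274)),("top",(160,210,190,240))):
    im=C[n]["img"].astype(int); m=(im.max(2)<50)&crop(n,*r)
    dark[n]=bigm(m); ys,xs=np.nonzero(dark[n]); print(n,dark[n].sum(),xs.min(),xs.max(),ys.min(),ys.max())
T=[("scene",np.arange(16))]+[("top",np.array([4,5,6,7,8,9,10,11,12]))]  # top: only far (left) side
def res(p):
    x,y,z,tx,ty=p; out=[]
    a=np.array([tx,ty,1]);a/=np.linalg.norm(a); u=np.cross(a,[1,0,0]);u/=np.linalg.norm(u);v=np.cross(a,u)
    P=[np.array([x,y,z])-s*a+.010*(np.cos(t)*u+np.sin(t)*v) for s in(0,.1) for t in A]
    for n,i in T: out.append((boxof(hull(C[n],P))-boxof(mhull(dark[n])))[i])
    return np.concatenate(out)
s=least_squares(res,[.6,.243,.236,0,0],x_scale=[.01,.01,.01,.1,.1],diff_step=1e-4,loss="soft_l1")
print("handle top, slope",s.x,"rms",np.sqrt(np.mean(res(s.x)**2)),"tip",s.x[:3]-.23*np.append(s.x[3:],1)/np.hypot(1,np.hypot(*s.x[3:])))
im=C["top"]["img"].astype(int)
m=(im[...,0]>im[...,2]+25)&crop("top",160,200,220,262); q=cv2.boxPoints(cv2.minAreaRect(mhull(bigm(m))))
P=np.array([at_z(C["top"],u,.003)[:2] for u in q]);print("stand foot",P.mean(0),np.linalg.norm(np.diff(P,axis=0),axis=1))
# mat: dark grey vs bench
for n,seed in(("top",(320,224)),("scene",(303,242))):
    g=cv2.GaussianBlur(C[n]["img"],(0,0),1).mean(2); m=g<(88 if n=="top" else 115)
    k=np.ones((7,7),np.uint8); 
    o=outline_of(n,"mat")
    if o:
        q=cv2.boxPoints(cv2.minAreaRect(mhull(bigm(o[0]["pixels"])))) if n=="top" else cv2.approxPolyN(cv2.convexHull(mhull(bigm(o[0]["pixels"]))),4)[0]
        P=np.array([at_z(C[n],u,.004)[:2] for u in q]);print("mat",n,P.tolist(),P.mean(0))
E
python3 brush.py
```

```text
scene 377 408 422 230 273
top 192 166 189 218 237
handle top, slope [0.6038 0.2417 0.2354 0.0003 0.0001] rms 1.5517820885599463 tip [0.6038 0.2417 0.0054]
stand foot [0.6056 0.243 ] [0.0925 0.0937 0.0924]
mat top [[0.6907798493427497, 0.06958045752798907], [0.7109328882236623, -0.2342658435094448], [0.5762901512735302, -0.24158450950849208], [0.556263954119852, 0.0594955052233309]] [ 0.6336 -0.0867]
mat scene [[0.6935036348581741, 0.07033664692983121], [0.7117118613458456, -0.2326742989178242], [0.5744610308912085, -0.2391695404410873], [0.5576551433054843, 0.06342229139447553]] [ 0.6343 -0.0845]
```

The numbers check out: the brush stands upright at (0.604, 0.242) with its top at 0.235, the stand is at (0.606, 0.243), and the mat is at (0.634, −0.086). Moving to above the brush.

Emit:
{"api": "carry_out", "payload": {"rows": "0 0 30 0;0 10 30 0;10 30 0 0;15 42 0 0;15 42 0 0;15 42 0 0;15 42 0 0;15 42 0 0;15 42 0 0;15 42 0 0", "claw": 60, "force": 60}}

```text
t: 3.4
eef_pos: [0.4119, -0.271, 0.2916]
tool_rot: [0.0, 0.974, 0.225, 0.0]
contact_force: [0.8, -0.1, -0.5]
gripper_width: 0.701
grasp_force: 0.0
```

Emit:
{"api": "carry_out", "payload": {"rows": "15 42 0 0;15 42 0 0;15 42 0 0;15 42 0 0;15 42 0 0;15 42 0 0;15 42 0 0;15 42 0 0;15 42 0 0;10 30 0 0"}}

```text
t: 4.65
eef_pos: [0.5569, 0.1378, 0.2914]
tool_rot: [-0.0, 0.974, 0.226, 0.0]
contact_force: [-0.3, -0.2, -0.1]
gripper_width: 0.703
grasp_force: 0.0
```

Emit:
{"api": "carry_out", "payload": {"rows": "16 35 0 0;16 35 0 0;15 33 0 0;0 0 0 0;0 0 -30 0;0 0 -30 0;0 0 -30 0;0 0 -20 0;0 0 -10 0;0 0 0 0"}}

```text
t: 5.9
eef_pos: [0.6035, 0.2383, 0.1712]
tool_rot: [0.0, 0.974, 0.225, -0.0]
contact_force: [0.5, 0.3, 0.2]
gripper_width: 0.706
grasp_force: 0.0
```

```bash
python3 - <<'E'
from h import *
c=cam("wrist");cv2.imwrite("pics/w1.png",c["img"]);o=get_obs();print(o["eef_pos"],o["contact_force"],o["q"])
for z in(.136,.236): print(proj(c,np.array([.604,.242,z])))
print(proj(c,o["eef_pos"]))
E
```

```text
[0.60392094 0.23869025 0.17196883] [0.24824864 0.65382339 0.31056379] [-0.14544916  0.53260238 -0.45637493  1.65234052  0.26624961  1.01785247
 -1.80381193]
[322.05523306 266.47476057]
[319.201348  397.4738497]
[328.42864763 299.82859342]
```

View pics/w1.png

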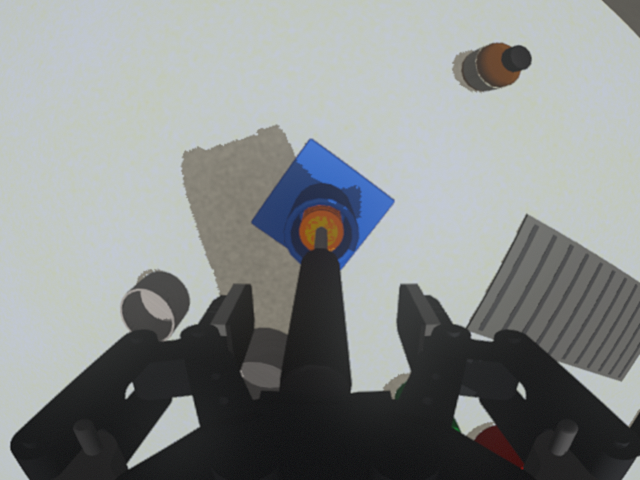

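The wrist view shows the handle between the pads: its lower end is at (320,255), with the fingers at columns 234 and 418. Closing.

Emit:
{"api": "carry_out", "payload": {"rows": "0 3 0 0;0 0 0 0;0 0 0 0;0 0 0 0;0 0 0 0;0 0 0 0", "claw": 5, "force": 80}}

```text
t: 6.7
eef_pos: [0.6041, 0.242, 0.1723]
tool_rot: [-0.0, 0.974, 0.225, 0.001]
contact_force: [-1.2, 0.6, 5.2]
gripper_width: 0.215
grasp_force: 76.9
```

Emit:
{"api": "carry_out", "payload": {"rows": "0 0 10 0;0 0 20 0;0 0 30 0;0 0 30 0;0 0 10 0;0 0 0 0;0 0 0 0"}}

```text
t: 7.58
eef_pos: [0.6029, 0.2411, 0.27]
tool_rot: [0.0, 0.974, 0.225, -0.001]
contact_force: [0.0, 0.3, -1.4]
gripper_width: 0.216
grasp_force: 77.0
```

```bash
python3 - <<'E'
from h import *
c={n:cam(n) for n in("wrist","scene","top")};o=get_obs();print(o["eef_pos"],o["contact_force"],o["grasp_force"],o["gripper_width"])
h,w=480,640
p=proj(c["scene"],o["eef_pos"]-[0,0,.08]).astype(int)
s=c["scene"]["img"][p[1]-70:p[1]+90,p[0]-60:p[0]+60]
cv2.imwrite("pics/w2.png",np.hstack([cv2.resize(c["wrist"]["img"],(480,360)),cv2.resize(s,(270,360),interpolation=cv2.INTER_CUBIC)])); print(p)
for n in("scene","wrist"):
    print([proj(c[n],o["eef_pos"]+[0,0,.019+.044-d]) for d in (.1,.164,.23)])
E
```

```text
[0.60305478 0.24127041 0.2700611 ] [ 0.25924571  0.08111193 -1.01027693] 77.01894521713257 0.21514113189251252
[415 249]
[array([417.92820124, 232.7919839 ]), array([414.05418135, 257.75490274]), array([410.34629904, 281.64728523])]
[array([327.98172557, 268.57891893]), array([327.29368933, 234.86785174]), array([326.85913026, 213.8722335 ])]
```

View pics/w2.png

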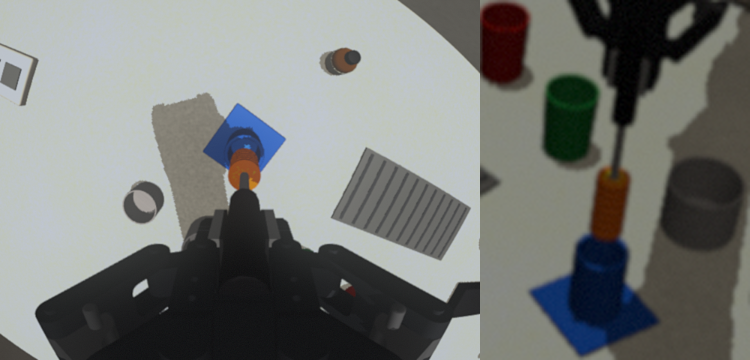

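```bash
cat > head.py <<'E'
from fit import *
np.set_printoptions(precision=4,suppress=True)
def head(names=("scene","wrist")):
    o=get_obs(); e=o["eef_pos"]; V=[]
    for n in names:
        c=cam(n); im=c["img"].astype(int); p=proj(c,e+[0,0,-.133])
        yy,xx=np.mgrid[:480,:640]
        m=(im[...,2]>im[...,0]*1.7+15)&(im[...,1]>im[...,0]*1.15)&(np.hypot(xx-p[0],yy-p[1])<45); m=bigm(m)
        print(n,m.sum(),mhull(m).mean(0),p); V.append((c,m))
    T=[(c,boxof(mhull(m))) for c,m in V]
    def res(p):
        x,y,tx,ty=p; P=ringpts(x,y,e[2]-.1663,.015)+ringpts(x+tx*.066,y+ty*.066,e[2]-.1003,.015)
        return np.concatenate([boxof(hull(c,P))-t for c,t in T])
    s=least_squares(res,[e[0],e[1],0,0],x_scale=[.01,.01,.1,.1],diff_step=1e-4,loss="soft_l1")
    print("eef",e,"tip-offset",s.x[:2]-e[:2],"slope",s.x[2:],"rms",np.sqrt(np.mean(res(s.x)**2)))
if __name__=="__main__": head()
E
python3 head.py
```

```text
scene 385 [412.1559 269.3273] [412.222  269.5611]
wrist 1554 [325.2773 224.2207] [327.2394 223.9201]
eef [0.6031 0.2413 0.2701] tip-offset [-0.0014  0.0007] slope [0.0344 0.0173] rms 0.8794149916241626
```

Emit:
{"api": "carry_out", "payload": {"rows": "-30 -3 0 0;-32 -3 0 0;-32 -3 0 0;-32 -3 0 0;-32 -3 0 0;0 0 0 0;0 0 -30 0;0 0 -30 0;0 0 -28 0;0 0 -9 0"}}

```text
t: 9.07
eef_pos: [0.4453, 0.2261, 0.1727]
tool_rot: [0.0, 0.974, 0.225, -0.001]
contact_force: [0.2, 0.3, -0.4]
gripper_width: 0.21
grasp_force: 77.0
```

Emit:
{"api": "carry_out", "payload": {"rows": "0 0 -2 0;0 0 0 0;0 0 0 0;0 0 0 0"}}

```text
t: 9.57
eef_pos: [0.4459, 0.2268, 0.1729]
tool_rot: [-0.0, 0.974, 0.225, 0.001]
contact_force: [-0.4, 0.6, -0.4]
gripper_width: 0.217
grasp_force: 77.0
```

Emit:
{"api": "carry_out", "payload": {"rows": "0 0 -2 0;0 0 0 0;0 0 0 0"}}

```text
t: 9.95
eef_pos: [0.4455, 0.2266, 0.1703]
tool_rot: [0.0, 0.974, 0.225, -0.0]
contact_force: [0.8, 0.4, -0.7]
gripper_width: 0.213
grasp_force: 77.0
```

```bash
python3 - <<'E'
from h import *
for i in range(3):
    c=cam("wrist"); o=get_obs();print(o["eef_pos"],o["contact_force"])
E
```

```text
[0.4454622  0.22658836 0.1702737 ] [ 0.91730969 -0.11019275 -1.31292227]
[0.44549965 0.22658165 0.17027242] [ 0.44688091  0.02041288 -0.31131824]
[0.44551108 0.22657066 0.1702704 ] [-0.47027335  0.12542514 -0.71735488]
```

Emit:
{"api": "carry_out", "payload": {"rows": "0 0 -2 0;0 0 0 0;0 0 0 0"}}

```text
t: 10.48
eef_pos: [0.4466, 0.2273, 0.1702]
tool_rot: [-0.0, 0.974, 0.225, 0.001]
contact_force: [-2.1, -1.8, 13.6]
gripper_width: 0.214
grasp_force: 78.6
```

Emit:
{"api": "carry_out", "payload": {"rows": "0 0 -2 0;0 0 0 0;0 0 0 0"}}

```text
t: 10.85
eef_pos: [0.4477, 0.2281, 0.1701]
tool_rot: [-0.0, 0.974, 0.225, 0.003]
contact_force: [-4.5, -3.9, 27.2]
gripper_width: 0.212
grasp_force: 80.0
```

Bottom reached: contact is at TCP 0.1702, so tip = TCP − 0.166. Raising, then rechecking the cups.

Emit:
{"api": "carry_out", "payload": {"rows": "0 0 6 0;0 0 20 0;0 0 30 0;0 0 30 0;0 0 20 0;0 0 0 0;0 0 0 0"}}

```text
t: 11.72
eef_pos: [0.445, 0.2262, 0.2712]
tool_rot: [0.0, 0.974, 0.225, -0.001]
contact_force: [-0.5, 0.1, -2.0]
gripper_width: 0.213
grasp_force: 77.1
```

```bash
cat > cups.py <<'E'
from fit import *
import sys
np.set_printoptions(precision=4,suppress=True)
def cups(ts=("cup_green","cup_red")):
    C={n:cam(n) for n in("scene","top")}
    for t in ts:
        V=[];ctr=[]
        for n in C:
            o=[x for x in outline_of(n,t) if x["confidence"]>.45 and x["pixels"].sum()<1500]
            if o: V.append((C[n],bigm(o[0]["pixels"]))); ctr.append((n,np.round(o[0]["centre"])))
        if not V: print(t,"none"); continue
        x0=at_z(V[-1][0],mhull(V[-1][1]).mean(0),.04)[:2]
        print(t,*fitcyl(V,.026,.029,.08,x0),ctr)
    for t in ts:
        for n in C: print(t,n,[(at_z(C[n],x["centre"],0)[:2],round(x["confidence"],2)) for x in place_of(n,t)][:2])
if __name__=="__main__":
    cups(sys.argv[1:] or ("cup_green","cup_red")); o=get_obs(); print(o["t"],o["eef_pos"])
E
python3 cups.py; python3 head.py
```

```text
cup_green [0.466  0.0592 0.0001 0.9753] 0.6580475689390145 [('scene', array([393., 234.])), ('top', array([258., 287.]))]
cup_red [ 0.4347 -0.0825 -0.0014  1.0121] 0.5419017765579721 [('scene', array([365., 202.])), ('top', array([317., 299.]))]
cup_green scene [(array([0.4744, 0.0655]), 0.81)]
cup_green top [(array([0.472 , 0.0666]), 0.89)]
cup_red scene [(array([ 0.4326, -0.08  ]), 0.87)]
cup_red top [(array([ 0.4478, -0.0844]), 0.56)]
12.225 [0.4455 0.2266 0.2722]
scene 335 [460.3612 232.6537] [460.3009 233.2326]
wrist 1588 [325.444  224.2217] [327.1221 224.0857]
eef [0.4455 0.2266 0.2722] tip-offset [-0.001   0.0009] slope [0.0321 0.0127] rms 0.9948233596671363
```

```bash
cat > cups.py <<'E'
from fit import *
import sys
np.set_printoptions(precision=4,suppress=True)
def cup(t,xy,names=("scene","top"),z=0):
    V=[];yy,xx=np.mgrid[:480,:640]
    for n in names:
        c=cam(n); im=cv2.GaussianBlur(c["img"],(3,3),0).astype(int); p=proj(c,np.array([*xy,.04+z]))
        B,G,R=im[...,0],im[...,1],im[...,2]
        m=((G>R*1.4+6)&(G>B*1.4+6)) if t=="g" else ((R>G*2+6)&(R>B*2+6))
        m=bigm(m&(np.hypot(xx-p[0],yy-p[1])<(50 if n!="wrist" else 150))); V.append((c,m))
    x,r=fitcyl(V,.026,.029,.08,xy); print(t,x,r,[m.sum() for _,m in V])
    for v in V: print("   single",fitcyl([v],.026,.029,.08,xy)[0][:2]) if 0 else None
if __name__=="__main__":
    cup("g",(.467,.06));cup("r",(.435,-.083)); o=get_obs(); print(o["t"],o["eef_pos"])
E
python3 cups.py
```

```text
g [0.4675 0.0605 0.0057 0.9334] 0.43153025551019886 [np.int64(683), np.int64(340)]
r [ 0.4363 -0.0806  0.0068  0.9161] 0.4527933103119824 [np.int64(586), np.int64(331)]
12.525 [0.4455 0.2266 0.2723]
```

Emit:
{"api": "carry_out", "payload": {"rows": "4 -33 0 0;5 -34 0 0;5 -34 0 0;4 -33 0 0;4 -33 0 0;0 0 0 0;0 0 0 0"}}

```text
t: 13.4
eef_pos: [0.4675, 0.0603, 0.2724]
tool_rot: [-0.0, 0.974, 0.226, 0.0]
contact_force: [-0.1, 0.5, -0.1]
gripper_width: 0.22
grasp_force: 77.2
```

```bash
python3 - <<'E'
from h import *
c=cam("wrist");s=cam("scene");o=get_obs();print(o["eef_pos"])
p=proj(c,np.array([.467,.06,.08]));print(p,proj(c,o["eef_pos"]-[.001,-.001,.166]),proj(c,np.array([.4355,-.0815,.08])))
q=proj(s,np.array([.467,.06,.08])).astype(int)
cv2.imwrite("pics/w3.png",np.hstack([c["img"][130:430,130:530],cv2.resize(s["img"][q[1]-50:q[1]+50,q[0]-50:q[0]+50],(300,300),interpolation=cv2.INTER_CUBIC)]))
E
```

```text
[0.46745427 0.06083628 0.27240924]
[326.95427523 209.23107883] [324.8594212  215.11174288] [437.62274492 297.28476966]
```

View pics/w3.png

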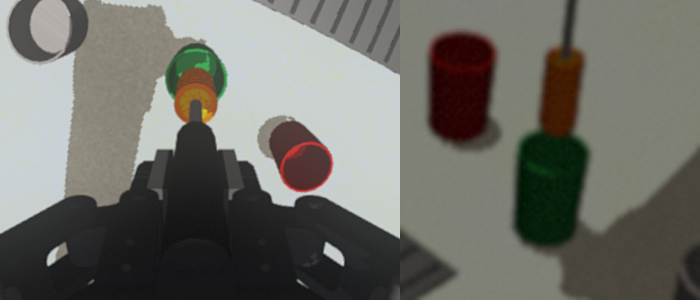

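The wrist view shows the brush head over the green cup's mouth (rim centre about (327,209), as predicted). The red rim is at (436,297), also as predicted. Scrubbing green.

Emit:
{"api": "carry_out", "payload": {"rows": "0 0 -25 0;0 0 -30 0;0 0 -30 0;0 0 -14 0;0 0 -2 0;0 0 -2 0;0 0 0 0;0 0 0 0"}}

```text
t: 14.5
eef_pos: [0.4683, 0.0598, 0.1702]
tool_rot: [0.0, 0.974, 0.225, 0.001]
contact_force: [0.0, -0.1, 2.7]
gripper_width: 0.214
grasp_force: 77.6
```

Emit:
{"api": "carry_out", "payload": {"rows": "0 0 20 0;0 0 25 0;0 0 25 0;0 0 5 0;0 0 0 0;0 0 0 0;0 0 0 0"}}

```text
t: 15.38
eef_pos: [0.467, 0.0595, 0.2435]
tool_rot: [-0.0, 0.974, 0.225, -0.001]
contact_force: [-0.1, 0.3, -0.7]
gripper_width: 0.214
grasp_force: 77.6
```

Emit:
{"api": "carry_out", "payload": {"rows": "0 0 -15 0;0 0 -25 0;0 0 -25 0;0 0 -8 0;0 0 -2 0;0 0 0 0;0 0 0 0"}}

```text
t: 16.25
eef_pos: [0.4675, 0.06, 0.1702]
tool_rot: [0.0, 0.974, 0.225, -0.0]
contact_force: [-4.2, -0.6, 9.9]
gripper_width: 0.212
grasp_force: 78.9
```

Emit:
{"api": "carry_out", "payload": {"rows": "0 0 15 0;0 0 30 0;0 0 30 0;0 0 28 0;0 0 0 0;0 0 0 0"}}

```text
t: 17.0
eef_pos: [0.4672, 0.0594, 0.2719]
tool_rot: [0.0, 0.974, 0.225, -0.0]
contact_force: [-0.4, -0.6, -1.8]
gripper_width: 0.215
grasp_force: 77.2
```

Emit:
{"api": "carry_out", "payload": {"rows": "-6 -28 0 0;-6 -29 0 0;-6 -28 0 0;-6 -29 0 0;-6 -28 0 0;0 0 0 0;0 0 0 0"}}

```text
t: 17.88
eef_pos: [0.4373, -0.0817, 0.2716]
tool_rot: [-0.0, 0.974, 0.226, -0.001]
contact_force: [0.2, -0.1, -0.2]
gripper_width: 0.215
grasp_force: 77.2
```

```bash
python3 cups.py; python3 - <<'E'
from h import *
c=cam("wrist");s=cam("scene");o=get_obs();print(o["eef_pos"])
p=proj(c,np.array([.4355,-.0815,.08]));print(p,proj(c,o["eef_pos"]-[.001,-.001,.166]))
q=proj(s,np.array([.44,-.08,.08])).astype(int)
cv2.imwrite("pics/w4.png",np.hstack([c["img"][130:430,130:530],cv2.resize(s["img"][q[1]-50:q[1]+50,q[0]-50:q[0]+50],(300,300),interpolation=cv2.INTER_CUBIC)]))
E
```

```text
g [0.4676 0.061  0.0066 0.9401] 0.4321983068488583 [np.int64(713), np.int64(344)]
[ 0.43762325 -0.08181561  0.27223418]
[325.85446186 210.62483216] [325.7596213  215.44898714]Traceback (most recent call last):
  File "cups.py", line 14, in <module>
    cup("g",(.467,.06));cup("r",(.435,-.083)); o=get_obs(); print(o["t"],o["eef_pos"])
                        ~~~^^^^^^^^^^^^^^^^^^
  File "cups.py", line 10, in cup
    m=bigm(m&(np.hypot(xx-p[0],yy-p[1])<(50 if n!="wrist" else 150))); V.append((c,m))
  File "fit.py", line 12, in bigm
    return l==1+np.argmax(s[1:,4])
                ~~~~~~~~~^^^^^^^^^
    return _wrapfunc(a, 'argmax', axis=axis, out=out, **kwds)
    return bound(*args, **kwds)
ValueError: attempt to get argmax of an empty sequence
```

View pics/w4.png

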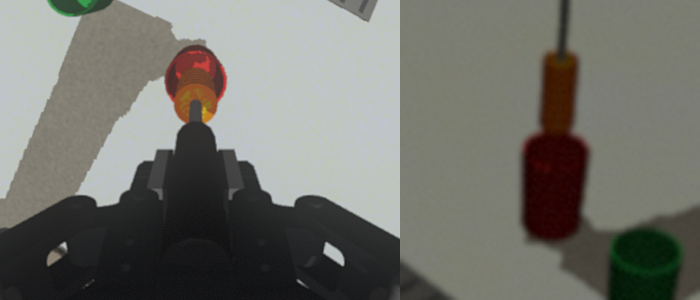

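The brush is over the red cup (rim centre at col 326, centred in both views). Green hasn't moved. Scrubbing red.

Emit:
{"api": "carry_out", "payload": {"rows": "0 0 -25 0;0 0 -30 0;0 0 -30 0;0 0 -14 0;0 0 -2 0;0 0 -2 0;0 0 0 0;0 0 0 0"}}

```text
t: 19.18
eef_pos: [0.4383, -0.0825, 0.1702]
tool_rot: [0.0, 0.974, 0.225, 0.001]
contact_force: [0.0, -0.1, 3.9]
gripper_width: 0.216
grasp_force: 77.5
```

Emit:
{"api": "carry_out", "payload": {"rows": "0 0 20 0;0 0 25 0;0 0 25 0;0 0 5 0;0 0 0 0;0 0 0 0;0 0 0 0"}}

```text
t: 20.05
eef_pos: [0.437, -0.0823, 0.2435]
tool_rot: [-0.0, 0.974, 0.225, -0.001]
contact_force: [0.5, -0.6, -0.2]
gripper_width: 0.213
grasp_force: 77.3
```

Emit:
{"api": "carry_out", "payload": {"rows": "0 0 -15 0;0 0 -25 0;0 0 -25 0;0 0 -8 0;0 0 -2 0;0 0 0 0;0 0 0 0"}}

```text
t: 20.92
eef_pos: [0.4374, -0.0819, 0.1702]
tool_rot: [-0.0, 0.974, 0.225, -0.0]
contact_force: [-4.1, 2.3, 11.2]
gripper_width: 0.216
grasp_force: 78.8
```

Emit:
{"api": "carry_out", "payload": {"rows": "0 0 15 0;0 0 30 0;0 0 30 0;0 0 30 0;0 0 0 0;0 0 0 0"}}

```text
t: 21.68
eef_pos: [0.4372, -0.0824, 0.274]
tool_rot: [-0.0, 0.974, 0.225, -0.0]
contact_force: [0.4, -0.1, -0.5]
gripper_width: 0.216
grasp_force: 77.7
```

Emit:
{"api": "carry_out", "payload": {"rows": "16 32 0 0;17 33 0 0;17 33 0 0;17 33 0 0;17 33 0 0;17 32 0 0;17 32 0 0;17 32 0 0;17 32 0 0;16 32 0 0"}}

```text
t: 22.92
eef_pos: [0.6055, 0.2422, 0.2724]
tool_rot: [0.0, 0.974, 0.225, -0.001]
contact_force: [0.7, -0.4, -1.0]
gripper_width: 0.214
grasp_force: 77.7
```

Emit:
{"api": "carry_out", "payload": {"rows": "0 0 0 0;0 0 0 0"}}

```text
t: 23.18
eef_pos: [0.605, 0.2407, 0.2729]
tool_rot: [0.0, 0.974, 0.225, -0.001]
contact_force: [0.3, -0.5, -0.7]
gripper_width: 0.216
grasp_force: 77.7
```

```bash
python3 head.py; python3 - <<'E'
from h import *
c=cam("wrist");s=cam("scene");o=get_obs();print(o["eef_pos"])
print(proj(c,np.array([.605,.243,.08])))
q=proj(s,np.array([.6056,.243,.09])).astype(int)
cv2.imwrite("pics/w5.png",np.hstack([c["img"][130:430,130:530],cv2.resize(s["img"][q[1]-50:q[1]+50,q[0]-50:q[0]+50],(300,300),interpolation=cv2.INTER_CUBIC)]))
E
```

```text
scene 382 [411.3874 268.6597] [411.4893 268.7934]
wrist 1545 [325.1424 224.1152] [326.2947 223.5446]
eef [0.605  0.2407 0.2729] tip-offset [-0.001   0.0002] slope [0.0341 0.0166] rms 0.8218005903241881
[0.60550692 0.2403063  0.27426537]
[323.5966142  206.87742571]
```

View pics/w5.png

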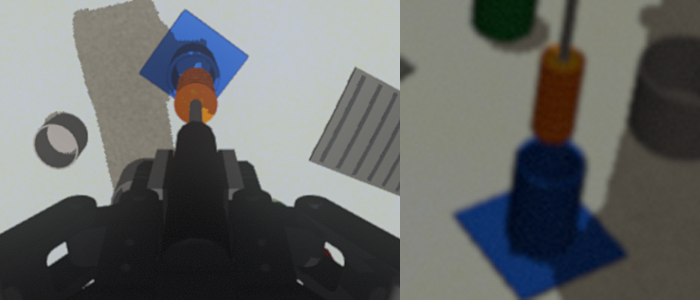

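The head is centred over the stand (rim about (324,207)), within 2 mm. Lowering.

Emit:
{"api": "carry_out", "payload": {"rows": "0 2 -20 0;0 0 -25 0;0 0 -30 0;0 0 -20 0;0 0 -4 0;0 0 0 0;0 0 0 0"}}

```text
t: 24.25
eef_pos: [0.6062, 0.244, 0.1765]
tool_rot: [-0.0, 0.974, 0.225, 0.001]
contact_force: [0.2, 1.0, -0.4]
gripper_width: 0.218
grasp_force: 77.7
```

Emit:
{"api": "carry_out", "payload": {"rows": "0 0 -3 0;0 0 -1 0;0 0 0 0;0 0 0 0"}}

```text
t: 24.75
eef_pos: [0.6061, 0.2439, 0.1723]
tool_rot: [-0.0, 0.974, 0.225, 0.001]
contact_force: [0.1, -0.9, 5.4]
gripper_width: 0.213
grasp_force: 78.5
```

Emit:
{"api": "carry_out", "payload": {"rows": "0 0 0 0;0 0 0 0;0 0 0 0;0 0 0 0;0 0 0 0;0 0 0 0", "claw": 60}}

```text
t: 25.5
eef_pos: [0.6055, 0.2436, 0.1713]
tool_rot: [0.0, 0.974, 0.225, -0.0]
contact_force: [1.3, -0.5, 0.4]
gripper_width: 0.705
grasp_force: 0.0
```

Emit:
{"api": "carry_out", "payload": {"rows": "0 0 20 0;0 0 30 0;0 0 30 0;0 0 30 0;0 0 10 0;-20 -40 0 0;-20 -40 0 0;0 -20 0 0;0 0 0 0;0 0 0 0"}}

```text
t: 26.75
eef_pos: [0.5657, 0.1453, 0.2913]
tool_rot: [-0.001, 0.974, 0.226, 0.0]
contact_force: [0.7, 0.0, 0.8]
gripper_width: 0.702
grasp_force: 0.0
```

```bash
python3 brush.py | head -4; python3 cups.py
```

```text
scene 371 408 421 231 273
g [0.4674 0.0601 0.0059 0.9436] 0.5294679205095124 [np.int64(692), np.int64(370)]
r [ 0.4275 -0.0396  0.0068  0.9194] 0.6025308097021286 [np.int64(573), np.int64(339)]
27.05 [0.5655 0.1444 0.2911]Traceback (most recent call last):
  File "brush.py", line 11, in <module>
    dark[n]=bigm(m); ys,xs=np.nonzero(dark[n]); print(n,dark[n].sum(),xs.min(),xs.max(),ys.min(),ys.max())
            ~~~~^^^
  File "fit.py", line 12, in bigm
    return l==1+np.argmax(s[1:,4])
                ~~~~~~~~~^^^^^^^^^
    return _wrapfunc(a, 'argmax', axis=axis, out=out, **kwds)
    return bound(*args, **kwds)
ValueError: attempt to get argmax of an empty sequence
```

The brush is back in its stand, in the same scene pixels as at the start. The red cup was knocked and is now at (0.428, −0.040). Picking green first.

Emit:
{"api": "carry_out", "payload": {"rows": "-30 -28 -30 0;-34 -28 -30 0;-34 -28 -30 0;0 0 -30 0;0 0 -20 0;0 0 0 0;0 0 0 0", "claw": 82, "force": 40}}

```text
t: 27.92
eef_pos: [0.4682, 0.0601, 0.1521]
tool_rot: [-0.0, 0.974, 0.226, 0.001]
contact_force: [0.1, -0.1, -0.6]
gripper_width: 0.962
grasp_force: 0.0
```

```bash
python3 - <<'E'
from h import *
c=cam("wrist");s=cam("scene");o=get_obs();print(o["eef_pos"],o["gripper_width"])
print(proj(c,np.array([.467,.06,.08])),proj(c,np.array([.4275,-.0396,.08])))
cv2.imwrite("pics/w6.png",c["img"])
E
```

```text
[0.46836966 0.05997657 0.15228116] 0.9603965330168313
[326.86466855 250.18232987] [428.91266858 356.45594902]
```

View pics/w6.png

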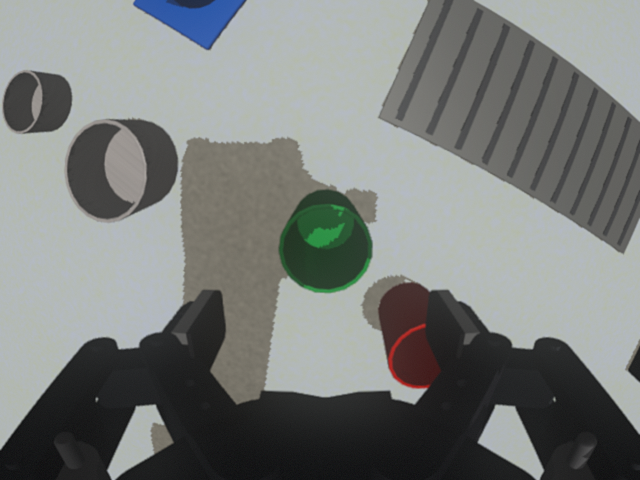

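The green rim centre at (326,249) matches the prediction, and the red cup clears the right finger by about 4 cm. Descending and gripping.

Emit:
{"api": "carry_out", "payload": {"rows": "0 0 -30 0;0 0 -30 0;0 0 -30 0;0 0 -20 0;0 0 -11 0;0 0 0 0;0 0 0 0"}}

```text
t: 28.9
eef_pos: [0.4683, 0.0598, 0.0312]
tool_rot: [0.0, 0.974, 0.225, 0.001]
contact_force: [0.0, 0.5, -0.3]
gripper_width: 0.962
grasp_force: 0.0
```

Emit:
{"api": "carry_out", "payload": {"rows": "0 0 0 0;0 0 0 0;0 0 0 0;0 0 0 0;0 0 0 0;0 0 0 0", "claw": 40}}

```text
t: 29.65
eef_pos: [0.4681, 0.0597, 0.0311]
tool_rot: [0.0, 0.974, 0.225, 0.001]
contact_force: [-1.6, 0.0, 6.9]
gripper_width: 0.648
grasp_force: 41.2
```

Emit:
{"api": "carry_out", "payload": {"rows": "0 0 10 0;0 0 20 0;0 0 30 0;0 0 30 0;0 0 10 0;0 0 0 0;0 0 0 0"}}

```text
t: 30.52
eef_pos: [0.4668, 0.0593, 0.1293]
tool_rot: [-0.0, 0.974, 0.225, -0.001]
contact_force: [-0.2, 0.1, -0.3]
gripper_width: 0.645
grasp_force: 42.4
```

Emit:
{"api": "carry_out", "payload": {"rows": "20 -8 0 0;26 -11 0 0;30 -13 0 0;30 -13 0 0;30 -13 0 0;26 -12 0 0;0 0 0 0;0 0 -30 0;0 0 -30 0;0 0 -20 0"}}

```text
t: 31.78
eef_pos: [0.6275, -0.0099, 0.0479]
tool_rot: [-0.0, 0.974, 0.226, -0.002]
contact_force: [-0.4, 0.2, -0.7]
gripper_width: 0.645
grasp_force: 42.5
```

Emit:
{"api": "carry_out", "payload": {"rows": "0 0 -12 0;0 0 0 0;0 0 0 0"}}

```text
t: 32.15
eef_pos: [0.6303, -0.0102, 0.0392]
tool_rot: [0.0, 0.974, 0.225, 0.001]
contact_force: [0.0, 0.9, -0.5]
gripper_width: 0.644
grasp_force: 42.5
```

Emit:
{"api": "carry_out", "payload": {"rows": "0 0 -3 0;0 0 -1 0;0 0 -1 0;0 0 0 0;0 0 0 0"}}

```text
t: 32.78
eef_pos: [0.6302, -0.0103, 0.0352]
tool_rot: [0.0, 0.974, 0.225, 0.001]
contact_force: [-3.4, 0.4, 11.3]
gripper_width: 0.644
grasp_force: 42.8
```

Emit:
{"api": "carry_out", "payload": {"rows": "0 0 1 0;0 0 0 0;0 0 0 0;0 0 0 0;0 0 0 0", "claw": 82}}

```text
t: 33.4
eef_pos: [0.6295, -0.0104, 0.0342]
tool_rot: [-0.0, 0.974, 0.225, -0.0]
contact_force: [-0.2, 0.2, 0.2]
gripper_width: 0.962
grasp_force: 0.0
```

Emit:
{"api": "carry_out", "payload": {"rows": "0 0 20 0;0 0 30 0;0 0 30 0;0 0 30 0;0 0 10 0;-30 -4 0 0;-30 -4 0 0;-30 -4 0 0;0 0 0 0;0 0 0 0"}}

```text
t: 34.65
eef_pos: [0.5401, -0.0223, 0.1545]
tool_rot: [0.0, 0.974, 0.225, 0.0]
contact_force: [-0.4, 0.6, 0.1]
gripper_width: 0.959
grasp_force: 0.0
```

```bash
python3 - <<'E'
from cups import *
cup("g",(.63,-.01));
for n in (("scene","top"),("scene","wrist")):
    try: cup("r",(.4275,-.04),n)
    except Exception as e: print(e)
print(get_obs()["eef_pos"])
E
```

```text
g [ 0.6353 -0.0051  0.0157  0.9198] 4.078023204301929 [np.int64(786), np.int64(42)]
attempt to get argmax of an empty sequence
r [ 0.4092 -0.0451  0.01    0.7512] 7.7986040140892845 [np.int64(604), np.int64(1421)]
[ 0.5399 -0.0222  0.1542]
```

Emit:
{"api": "carry_out", "payload": {"rows": "-28 -4 0 0;-28 -5 0 0;-28 -4 0 0;-28 -5 0 0;0 0 0 0;0 0 0 0;0 0 0 0"}}

```text
t: 35.83
eef_pos: [0.4286, -0.04, 0.1545]
tool_rot: [-0.0, 0.974, 0.226, 0.0]
contact_force: [0.7, -0.7, -0.2]
gripper_width: 0.96
grasp_force: 0.0
```

```bash
python3 - <<'E'
from h import *
c=cam("wrist");o=get_obs();print(o["eef_pos"],o["q"])
print(proj(c,np.array([.4275,-.0396,.08])),proj(c,np.array([.6295,-.0104,.084])))
cv2.imwrite("pics/w7.png",c["img"])
E
```

```text
[ 0.42842977 -0.04009263  0.15435868] [ 0.33600349  0.20752306 -0.42907623  2.16787475  0.12071041  0.7875996
 -1.28590712]
[326.13358924 248.50063157] [429.14014749 -57.58859709]
```

View pics/w7.png

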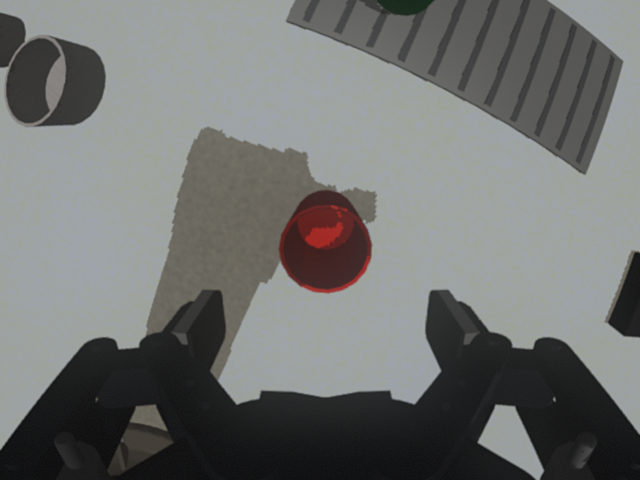

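The red rim centre at (326,248) matches exactly. Descending.

Emit:
{"api": "carry_out", "payload": {"rows": "0 0 -30 0;0 0 -30 0;0 0 -30 0;0 0 -20 0;0 0 -12 0;0 0 0 0;0 0 0 0"}}

```text
t: 36.75
eef_pos: [0.4282, -0.0403, 0.0329]
tool_rot: [0.0, 0.974, 0.225, 0.001]
contact_force: [-0.2, -0.3, 0.2]
gripper_width: 0.96
grasp_force: 0.0
```

Emit:
{"api": "carry_out", "payload": {"rows": "0 0 0 0;0 0 0 0;0 0 0 0;0 0 0 0;0 0 0 0;0 0 0 0", "claw": 40}}

```text
t: 37.5
eef_pos: [0.4281, -0.0405, 0.0331]
tool_rot: [0.0, 0.974, 0.225, 0.001]
contact_force: [-1.2, 0.4, 6.3]
gripper_width: 0.645
grasp_force: 41.1
```

Emit:
{"api": "carry_out", "payload": {"rows": "0 0 10 0;0 0 20 0;0 0 30 0;0 0 30 0;0 0 30 0;0 0 0 0;0 0 0 0"}}

```text
t: 38.38
eef_pos: [0.427, -0.0406, 0.1521]
tool_rot: [0.0, 0.974, 0.225, -0.0]
contact_force: [0.3, 0.2, -0.3]
gripper_width: 0.642
grasp_force: 42.4
```

Emit:
{"api": "carry_out", "payload": {"rows": "20 -11 0 0;27 -15 0 0;30 -17 0 0;30 -17 0 0;30 -17 0 0;30 -17 0 0;25 -15 0 0;20 -11 0 0;0 0 0 0;0 0 -30 0"}}

```text
t: 39.62
eef_pos: [0.6403, -0.1599, 0.1229]
tool_rot: [0.0, 0.974, 0.226, 0.001]
contact_force: [-0.1, -0.3, -0.8]
gripper_width: 0.646
grasp_force: 42.4
```

Emit:
{"api": "carry_out", "payload": {"rows": "0 0 -30 0;0 0 -30 0;0 0 -18 0;0 0 -4 0;0 0 0 0;0 0 0 0"}}

```text
t: 40.38
eef_pos: [0.6404, -0.1605, 0.0416]
tool_rot: [0.0, 0.974, 0.225, 0.001]
contact_force: [0.1, 0.6, -0.1]
gripper_width: 0.645
grasp_force: 42.4
```

Emit:
{"api": "carry_out", "payload": {"rows": "0 0 -3 0;0 0 -1 0;0 0 -1 0;0 0 0 0;0 0 0 0"}}

```text
t: 41.0
eef_pos: [0.64, -0.1604, 0.0372]
tool_rot: [0.0, 0.974, 0.225, 0.0]
contact_force: [-4.7, 0.3, 12.4]
gripper_width: 0.648
grasp_force: 42.8
```

Emit:
{"api": "carry_out", "payload": {"rows": "0 0 1 0;0 0 0 0;0 0 0 0;0 0 0 0;0 0 0 0", "claw": 82}}

```text
t: 41.62
eef_pos: [0.6395, -0.1604, 0.0362]
tool_rot: [-0.0, 0.974, 0.225, -0.0]
contact_force: [0.5, 0.1, -0.5]
gripper_width: 0.96
grasp_force: 0.0
```

Emit:
{"api": "carry_out", "payload": {"rows": "0 0 20 0;0 0 30 0;0 0 30 0;0 0 40 0;0 0 40 0;-30 -30 0 0;-40 -40 0 0;-40 -50 0 0;-30 -50 0 0;-20 -50 0 0"}}

```text
t: 42.88
eef_pos: [0.4791, -0.381, 0.1983]
tool_rot: [0.001, 0.974, 0.225, 0.0]
contact_force: [1.4, -0.3, -0.4]
gripper_width: 0.962
grasp_force: 0.0
```

Emit:
{"api": "carry_out", "payload": {"rows": "-20 -50 0 0;-10 -50 0 0;0 -50 0 0;0 0 0 0;0 0 0 0"}}

```text
t: 43.5
eef_pos: [0.451, -0.5284, 0.1971]
tool_rot: [-0.0, 0.974, 0.226, 0.001]
contact_force: [0.4, 0.2, -0.6]
gripper_width: 0.957
grasp_force: 0.0
```

```bash
python3 - <<'E'
from cups import *
cup("g",(.63,-.01));cup("r",(.64,-.16));print(get_obs()["eef_pos"])
s=cam("scene")["img"][120:370,200:480];t=cam("top")["img"][140:320,120:520]
cv2.imwrite("pics/end.png",np.hstack([cv2.resize(s,(400,357)),cv2.copyMakeBorder(t,0,177,0,0,0)]))
E
python3 brush.py
```

```text
g [ 0.6307 -0.009   0.0079  0.9683] 0.3684300111568053 [np.int64(784), np.int64(351)]
r [ 0.6395 -0.1601  0.007   0.9471] 0.45844049822468846 [np.int64(671), np.int64(318)]
[ 0.4514 -0.5277  0.1969]
scene 373 408 421 231 273
top 183 165 189 217 236
handle top, slope [0.6077 0.2441 0.2332 0.0837 0.053 ] rms 0.8995325252954839 tip [0.5885 0.2319 0.0043]
stand foot [0.6055 0.243 ] [0.0931 0.0931 0.0929]
mat top [[0.6905995136048935, 0.06874904850839463], [0.7080443972785654, -0.2351983500734502], [0.5753050184050444, -0.24124993223314029], [0.5579368036021174, 0.05996980357526306]] [ 0.633  -0.0869]
mat scene [[0.6939452451375977, 0.07407709891339465], [0.7134765573929428, -0.23714602466921553], [0.5737479300057651, -0.23888286302641293], [0.5556190012910938, 0.06284021215639446]] [ 0.6342 -0.0848]
```

View pics/end.png

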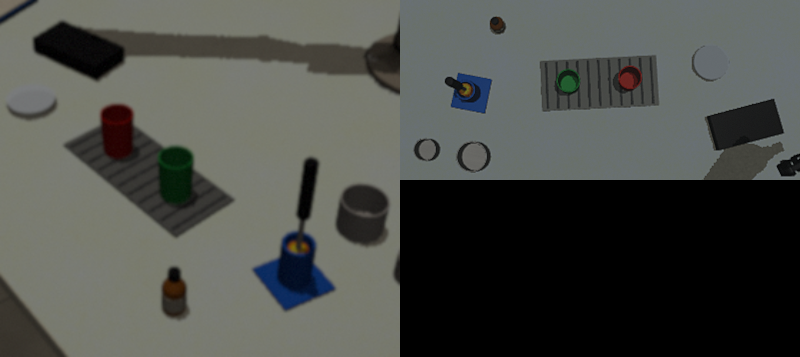

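The final view shows green at top-crop (568,82) and red at (629,78), both upright and well inside the mat. The brush is in its stand, and the bystanders haven't moved.

```bash
python3 -c "
from station import *
print(hand_in())"
```

```text
the job is handed in; nothing more can be done
None
```

The job is handed in (no verdict came back): the brush was dipped, the green cup then the red cup were scrubbed (yellow was absent), both stand upright on the mat, and the brush is head-down in its stand.

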